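# Pass a ground cutter through the sprung flap

## Robot

A 6-joint arm with a two-finger parallel gripper is mounted at the origin on the work surface. World frame = base frame: x ahead of the robot, y to its left, z up, the work surface at z = 0. Lengths are in mm, angles in degrees, forces in N, time in s.
With the tool pointing down it reaches from about 325 to 925 mm from the base axis. Payload 3.1 kg.
Tool frame: the origin (TCP) lies at the very end of the fingers, on their centre line; the grasp point (between the pads) lies grasp_offset behind it (grasp_offset is the distance from the TCP to the grasp point, in mm); z points along the fingers, x is the direction in which the jaws open and shut, and the axes are right-handed (so a half turn about z gives the same grasp; the last joint's range is limited). The gripper opens to 85 mm and grips with 20 to 120 N. Pads are 22 mm wide; open, the fingers measure 114 mm over their backs; the gripper's body (76 mm by 85 mm) begins 54 mm behind the grasp point. The pads swing forward as they close: fully open they stand 13 mm farther back than shut.
Start: joints at [-78.908, 12.427, 92.441, -0, 75.132, -6.429], TCP at [188.181, -596.009, 197.9] pointing down, gripper open.
Joint ranges: [-157.48, 157.48], [-44.54, 120.13], [17.64, 146.25], [-64.5, 244.5], [7.68, 150.69], [-147.95, 147.95]. Speed limits (degrees/s): [159.86, 159.86, 180, 180, 180, 180].

## Interface

Orientations are given as [roll, pitch, yaw] about the fixed x, y, z axes, in that order (R = Rz(yaw) Ry(pitch) Rx(roll)).
In Python, from station import * gives the robot as it stands. Calls block until the motion is done:
- goto(position, orientation): joint-space move of the TCP to a pose.
- move_l(position, attitude=None, speed=150): straight line of the TCP; attitude=None keeps the orientation; speed is the mean speed in mm/s.
- move_j(angles): joint-space move.
- grip(opening, squeeze=None): finger opening in mm; squeeze is the grip in N (None keeps the last); returns when the fingers have stopped.
- wait(seconds).
- solve_ik(position, orientation): joint angles nearest the present ones, or None.
- get_obs(): the state.
- get_image(name): name is "side" or "top" or "wrist"; returns the picture (400x640x3 uint8, red, green, blue); there is no depth.
- get_calibration(name): a dict with "fx", "fy", "cx", "cy" (pixels), "R" (3x3) and "t" (3): a world point X has camera coordinates R X + t; the wrist camera has in their place "mount" (4x4, takes a point from camera to tool coordinates, whose origin is the TCP and whose axes are the tool frame's). Camera axes: x right, y down, z forward; pixel columns grow to the right and rows downward; lengths in mm; the calibration is good to about 2 mm. A picture is of the moment at which its call begins: read the wrist's pose just before it. get_calibration takes no time and is no camera call.
A pose or a line that the arm cannot do raises Unreachable and nothing moves.
- sign_off(): hands the job in, once; it reports no verdict.
Trained networks look in the newest picture that a camera, given by its name, has taken for a name from the list of things; names that differ only in an ending like _2 or _b are one class to them, and where a whole thing is asked for, a point or a joint stands for the part that bears it (a point fixed in the world has none). Each returns a list of dicts, best first, with "score" (0 to 1); they miss things now and then, are a little off and sometimes report something else, mostly with a low value. They report only what shows in the picture. A call takes as long as a camera call. They do not tell look-alikes from the thing itself.
- spot_in(name, camera): "extent" ([centre column, centre row, width, height] in pixels, round what is visible of it).
- regions_of(name, camera): "region" (400x640 bool, what is visible of it) and "extent" ([centre column, centre row, width, height] in pixels, round what is visible of it).
The state is a dict: "t": time; "joint_pos": joint angles; "qvel": joint speeds; "effort": joint torques, N m; "tcp_pos": TCP position; "ee_rot": TCP orientation; "wrist_force": force on the tool from outside, world axes, zero at the start; "moment": the same for the moment, N m; "grip_width": finger opening in mm.
Only numpy, scipy, OpenCV 4.12 (cv2) and the standard library are available. Lean on these libraries where they do the work, as an engineer would, in place of code of your own. Each camera call takes 0.05 s, during which the arm holds its last target.

## Task

Push the red sprung flap of the drop box open with one fingertip and hold it aside while the other fingertip pushes the freshly ground, brass-tipped cutter along its lane and through the doorway, until it drops onto the rubber floor of the tray; then back out so that the flap swings fully shut behind it. Do not let the cutter and the flap push against each other, and only push the cutter: never pinch, lift or carry it. Leave everything else where it is.

Things in the scene. Friction and masses are not known exactly. Their poses are not given: they have to be found in the camera images.
- dropbox: Grey drop box fixed to the bench, open on top. Origin on the bench under the middle of the doorway; x points through the doorway from the entry deck (x<0) into the tray (x>0), y left seen that way, z up. All offsets in this list are in mm in this frame. Beside lane and tray, on the right, runs a ledge (y -107 to -49, top z 42) with bystanders on it.
- deck (a point): Point on the bare aluminium entry deck left of the lane, where a finger can pass to the flap: x -60, y 15, z 42. The deck spans x -135 to 5, y -49 to 49, top z 42; its left side is open but for a wall (y 45 to 49, top z 72) from x -30 on.
- doorway (a point): Point on the deck in the plane of the shut flap, on the middle line of the cutter's lane: x 0, y -29, z 42; axes as the drop box. The lane is y -45 to -13 (32 wide) from x -135 to 5, between a guide wall (y -49 to -45, top z 56; a jamb at the doorway to z 76) and a low rib (y -13 to -10, top z 46, ending at x -4).
- tray (a point): Middle of the tray's black rubber floor: x 63, y 0, z 6. Behind the doorway, at x 5, the deck ends in a step 36 mm down to this floor. Tray inside: x 5 to 121, y -45 to 45; walls 4 thick, top z 72.
- flap_hinge (a point): Red steel flap 4 mm thick, 30 high (z 45 to 75), across the doorway. This point is the foot of its upright hinge axis (x 0, y 45, z 45). The plate runs from 4 to 86 mm from the axis along the -y of this point: when shut it reaches across to y -41 and its axes are parallel to the drop box's. Swings only into the tray.
- flap (a joint): Opening angle of the flap in rad: 0 shut, grows as its free edge swings into the tray, at most 1.6. A spring shuts it: about 0.06 N m when shut and 0.06 N m more per rad (pushed 33 mm from the hinge: 2 to 5 N). It swings shut within about a second when let go.
- cutter_mid (a point): Centre (half-way up) of the ground cutter: bright steel block 30 mm long (its x, brass-coloured tip at the +x end, towards the doorway), 26 mm wide (y), 16 mm high (z), about 100 g, lying loose on the deck in the lane.
- dull_a_mid (a point): Centre of a dull dark block of the same size as the cutter, lying on the ledge: leave alone.
- dull_b_mid (a point): Another dull dark block of the same size on the ledge: leave alone.
- loupe: Black eye loupe, 32 mm across and 30 mm high, on the ledge; origin at its underside. Leave alone.
- brush: Bench brush lying on the bench to the robot's right. Leave alone.
- wrench: Wrench lying on the bench to the robot's left. Leave alone.
- flange: Steel wheel flange, ring 80 mm across and 14 mm high, on the left. Leave alone.
- oil: Blue oil bottle, 60 mm across and 140 mm high, on the left. Leave alone.
There are look-alikes about, which are no part of the job. Leave any brown or purple look-alike of the part that bears cutter_mid alone.

How it is judged (in metres and radians):
On the way, in this order (a step that is already met when the one before it is completed fails the run):
1. a finger swings the flap open while the cutter is still outside (value of joint flap above 0.3 rad and contact force between the fingers and flap above 0.2 N and x of cutter_mid in the frame of dropbox below -0.008 m), for 0.02 s.
2. the cutter is pushed into the doorway by a finger while a finger holds the flap aside (value of joint flap above 0.3 rad and contact force between the fingers and flap above 0.2 N and x of cutter_mid in the frame of dropbox above -0.005 m and contact force between the fingers and cutter above 0.05 N), for 0.02 s.
At the end, for the whole second after the job is handed in: The cutter lies at rest on the tray's rubber floor (its centre inside the tray and less than 30 mm above the bench), and the flap is shut (under 0.06 rad) without touching it (x of cutter_mid in the frame of dropbox between 0.005 and 0.121 m and y of cutter_mid in the frame of dropbox between -0.045 and 0.045 m and z of cutter_mid in the frame of dropbox below 0.03 m and linear speed of cutter below 0.01 m/s and value of joint flap below 0.06 rad and contact force between cutter and flap below 0.05 N).
It fails at once if the cutter and the flap push against each other (over 1.5 N) (contact force between cutter and flap above 1.5 N).
It fails at once if the cutter is lifted (its centre more than 20 mm above the deck, where 8 mm is lying flat) (z of cutter_mid in the frame of dropbox above 0.062 m).
It fails at once if a bystander is moved by more than 15 mm (distance of any of dull_a_mid, dull_b_mid, loupe, brush, wrench, flange, oil from where it was at the start of the episode above 0.015 m).
It also fails if it takes over 38 s, if anything falls off the work surface, if the arm or the gripper's body presses on something with over 40 N, if the wrist force passes 120 N, or if a joint passes its speed limit or range.

## Working session

There is one attempt and no reset: what is moved stays moved. The work goes in short steps, each a Python script; the robot and the scene stay as the last script left them, time stands still between calls to the robot, and variables do not carry over. Pictures are saved under pics/ and viewed, and the job is handed in when it is done.

```bash
ls; mkdir -p pics; python3 - <<'E'
from station import *
import cv2
o=get_obs();print(o)
for n in ("side","top","wrist"):
    im=get_image(n);cv2.imwrite(f"pics/{n}0.png",im[:,:,::-1])
    print(n,get_calibration(n))
E
```

```text
pics
{'t': 0.0, 'joint_pos': array([-7.89079589e+01,  1.24768632e+01,  9.25295596e+01,  1.19852575e-03,
        7.51305867e+01, -6.43086113e+00]), 'qvel': array([ 0.11438623,  0.05235051,  0.06793894, -0.01021779, -0.00262519,
        0.06484037]), 'effort': array([-7.29080489e-05, -3.96853065e+01, -3.03850722e+01, -2.64807227e-05,
        9.64703271e-03,  6.97702482e-07]), 'tcp_pos': array([ 188.01031886, -595.11371166,  196.55735681]), 'ee_rot': array([-1.79983504e+02,  1.36017758e-01, -7.24773871e+01]), 'wrist_force': array([-0.89665757, -0.21751162,  0.21344666]), 'moment': array([ 0.00707509,  0.04749307, -0.01993902]), 'grip_width': 85.3435516916033}
side {'fx': 422.4018583822882, 'fy': 422.4018583822882, 'cx': 321.1954430683156, 'cy': 197.73826333597978, 'R': array([[-0.9921849 , -0.12224667,  0.02499753],
       [-0.08452404,  0.51111333, -0.85534721],
       [ 0.09178678, -0.85077548, -0.51745171]]), 't': array([ 527.77855269,   87.08629081, 1317.0914998 ])}
top {'fx': 395.54476156070257, 'fy': 395.54476156070257, 'cx': 321.29006984379436, 'cy': 195.8465070135211, 'R': array([[ 0.06509639, -0.99787746, -0.00174169],
       [-0.97712135, -0.06338802, -0.2030168 ],
       [ 0.20247549,  0.0149175 , -0.9791737 ]]), 't': array([ -41.92477849,  515.24335905, 1018.47923015])}
wrist {'fx': 311.2082882458383, 'fy': 311.2082882458383, 'cx': 316.1522473889288, 'cy': 192.8212655822731, 'mount': array([[ 9.99999766e-01,  1.74686350e-04, -6.61617402e-04,
        -1.55898931e-01],
       [ 3.67307263e-05,  9.51770223e-01,  3.06811737e-01,
        -7.89955339e+01],
       [ 6.83303565e-04, -3.06811689e-01,  9.51769993e-01,
        -1.74581338e+02],
       [ 0.00000000e+00,  0.00000000e+00,  0.00000000e+00,
         1.00000000e+00]])}
```

View pics/top0.png

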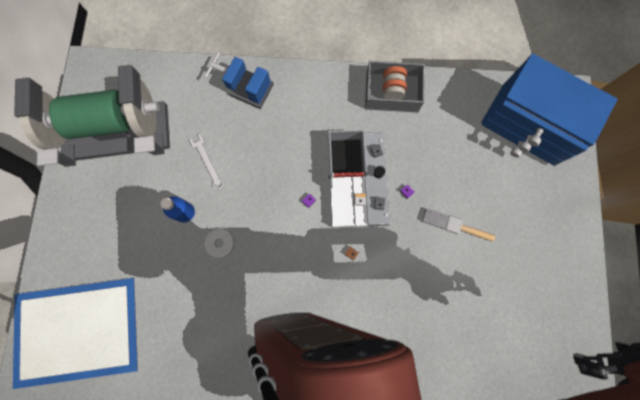

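View pics/side0.png

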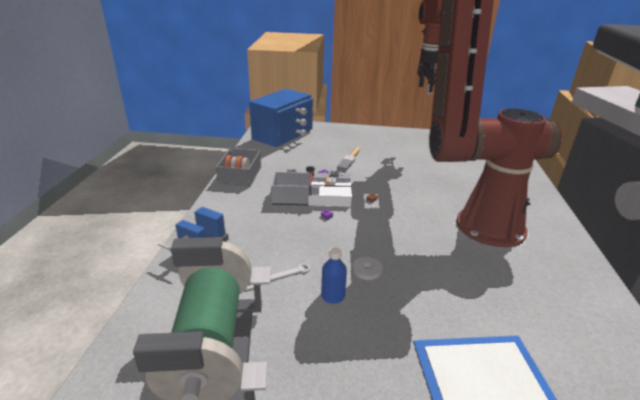

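View pics/wrist0.png

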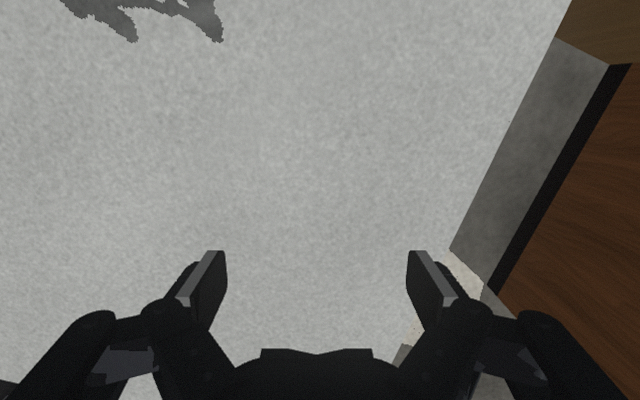

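The top view shows the box near (350,180): tray at the top, shut flap along row 175, lane on its right with the brass-tipped cutter at about (361,199). There are purple and brown look-alikes at (309,200), (407,190) and (351,252). Next I'll get a coarse box pose and look with the wrist camera.

```bash
cat > h.py <<'E'
from station import *
import numpy as np, cv2
from scipy.spatial.transform import Rotation as Ro
def cam(n,o=None):
    c=get_calibration(n);K=np.array([[c['fx'],0,c['cx']],[0,c['fy'],c['cy']],[0,0,1]])
    if 'R' in c: return K,np.array(c['R']),np.array(c['t'])
    T=np.eye(4);T[:3,:3]=Ro.from_euler('xyz',o['ee_rot'],degrees=True).as_matrix();T[:3,3]=o['tcp_pos']
    M=T@np.array(c['mount']);R=M[:3,:3].T;return K,R,-R@M[:3,3]
def ray(uv,z,C):
    K,R,t=C;d=R.T@np.linalg.inv(K)@np.array([uv[0],uv[1],1.]);c=-R.T@t
    return c+d*(z-c[2])/d[2]
def proj(X,C):
    K,R,t=C;p=(np.atleast_2d(X)@R.T+t)@K.T;return p[:,:2]/p[:,2:]
E
python3 - <<'E'
from h import *
C=cam('top')
for n,uv,z in [('flapL',(332,175),75),('flapR',(366,175),75),('deckBL',(331,226),42),('cut',(361,199),58),('traytopL',(328,131),72)]:
    print(n,ray(uv,z,C))
try:
  import station;print(station.grasp_offset)
except Exception as e: print(e)
for p in [[560,-90,300],[480,-90,48]]:
  for y in (25,-155): print(p,y,solve_ik(p,[180,0,y]))
im=cv2.imread('pics/top0.png')[110:240,290:420];cv2.imwrite('pics/topc.png',cv2.resize(im,None,fx=4.5,fy=4.5,interpolation=2))
E
```

```text
flapL [571.09079597 -33.65651378  75.        ]
flapR [ 576.98018052 -124.57714408   75.        ]
deckBL [438.03377709 -39.72281505  42.        ]
cut [ 514.07613075 -115.62991676   58.        ]
traytopL [695.99543636 -15.24374952  72.        ]
18.700000000000003
[560, -90, 300] 25 [-1.62194846e+01  1.61800104e+00  9.34909072e+01 -2.54444375e-14
  8.48910917e+01 -4.12194846e+01]
[560, -90, 300] -155 [-16.21948457   1.61800104  93.49090722   0.          84.89109175
 138.78051543]
[480, -90, 48] 25 [-1.88605604e+01  6.68384502e+00  1.16935209e+02 -2.54444375e-14
  5.63809455e+01 -4.38605604e+01]
[480, -90, 48] -155 [-18.8605604    6.68384502 116.93520943   0.          56.38094555
 136.1394396 ]
```

View pics/topc.png

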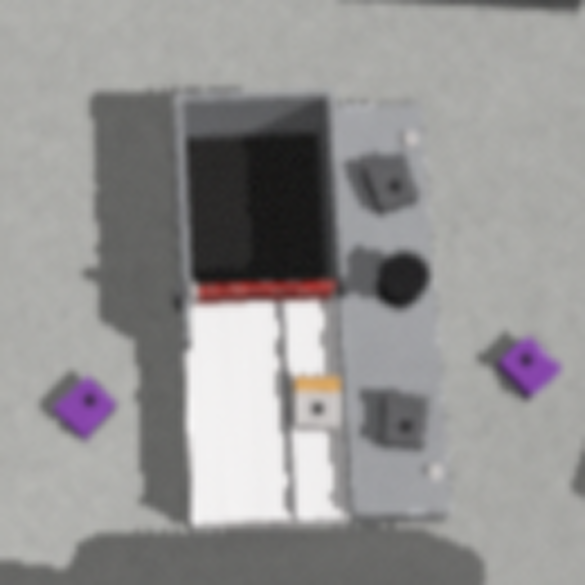

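The crop shows the cutter (brass end toward the flap) in the lane at (318,403) in the crop. Two dull blocks and the loupe are on the ledge. I'll move the wrist camera over the box and preset the finger opening.

```bash
python3 - <<'E'
from h import *
goto([515,-25,210],[180,0,25])
grip(64)
o=get_obs();im=get_image('wrist');print(o['t'],o['tcp_pos'],o['ee_rot'],o['grip_width'])
np.savez('w1.npz',im=im,p=o['tcp_pos'],r=o['ee_rot']);cv2.imwrite('pics/w1.png',im[:,:,::-1])
for n in ('cutter_mid','flap'):
  for d in spot_in(n,'wrist')[:3]: print(n,d)
E
```

```text
2.8417 [514.99876213 -25.30700974 209.94088032] [-1.79996632e+02  5.37726630e-03  2.49688341e+01] 64.07102157869168
cutter_mid {'extent': [332.9, 120.5, 26.7, 35.1], 'score': 0.79}
cutter_mid {'extent': [275.9, 309.0, 27.5, 23.2], 'score': 0.78}
cutter_mid {'extent': [187.4, 164.8, 28.8, 28.0], 'score': 0.77}
flap {'extent': [351.9, 236.2, 32.1, 68.3], 'score': 0.74}
flap {'extent': [266.2, 265.6, 28.9, 33.5], 'score': 0.66}
```

View pics/w1.png

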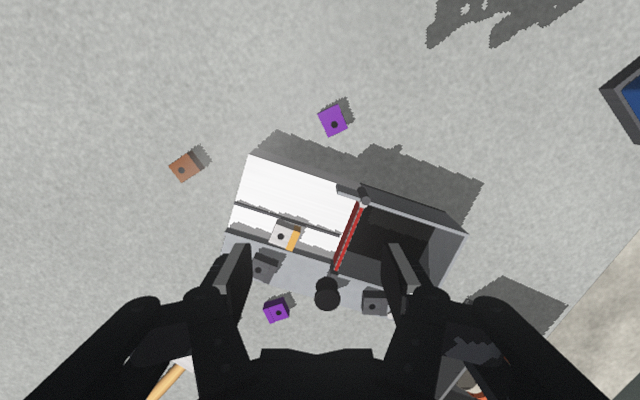

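```bash
python3 - <<'E'
import cv2
im=cv2.imread('pics/w1.png')[130:290,210:480];cv2.imwrite('pics/w1c.png',cv2.resize(im,None,fx=2.96,fy=2.96,interpolation=2)[:, :800])
E
```

```text
(no output)
```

View pics/w1c.png

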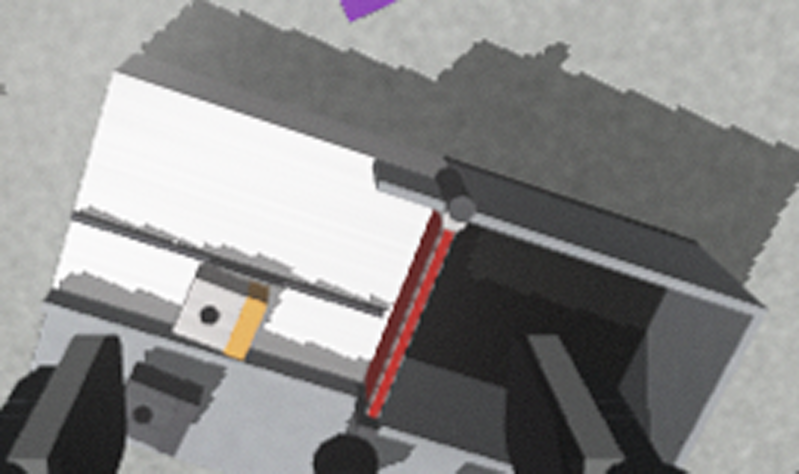

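```bash
cat >> h.py <<'E'
def B(p,b):
    p=np.atleast_2d(np.array(p,float));c,s=np.cos(b[2]),np.sin(b[2])
    return np.c_[b[0]+c*p[:,0]-s*p[:,1],b[1]+s*p[:,0]+c*p[:,1],p[:,2]]
E
python3 - <<'E'
from h import *
from scipy.optimize import least_squares
w=np.load('w1.npz');C=cam('wrist',{'tcp_pos':w['p'],'ee_rot':w['r']})
m=[(-135,49,42),(125,49,72),(-135,-10,46),(-135,-45,56),(0,-41,75)]
q=np.array([(115,72),(765,308),(74,213),(47,292),(375,415)])/2.96+[210,130]
f=lambda b:(proj(B(m,b),C)-q).ravel()
r=least_squares(f,[575,-80,0.05]);b=r.x;print(b,np.degrees(b[2]));print(f(b).reshape(-1,2))
np.save('b.npy',b)
# cutter: top face corners z58 in crop
cc=np.array([(199,270),(174,331),(247,359),(270,288)])/2.96+[210,130]
for u in cc:
    X=ray(u,58,C)-[b[0],b[1],0];c,s=np.cos(b[2]),np.sin(b[2]);print(c*X[0]+s*X[1],-s*X[0]+c*X[1])
# overlay
im=w['im'][:,:,::-1].copy()
def line(a,bb,col):
    p=proj(B([a,bb],b),C)*1;cv2.line(im,*[tuple(int(round(v)) for v in x) for x in p],col,1)
line((-135,-13,42),(5,-13,42),(0,255,0));line((-135,-45,42),(5,-45,42),(0,255,0));line((0,45,75),(0,-41,75),(255,0,0));line((-135,49,42),(5,49,42),(0,255,0));line((5,45,72),(121,45,72),(255,255,0))
line((5,-45,72),(121,-45,72),(255,255,0))
cv2.imwrite('pics/ov.png',cv2.resize(im[130:290,210:480],None,fx=2.96,fy=2.96))
# top check
Ct=cam('top');print(proj(B([(-135,49,42),(125,49,72),(0,-41,75)],b),Ct))
E
```

```text
[ 5.80055966e+02 -7.78459115e+01  1.00647815e-01] 5.766695028580689
[[-0.20438012 -1.76672562]
 [ 2.56319509  0.47114331]
 [-0.70367088 -0.82331885]
 [-1.42738469  2.38434443]
 [-0.33747947  0.64075765]]
-81.07800641181477 -12.32430306609632
-82.75891205970913 -40.311976850826646
-51.95333306369348 -42.56492349519775
-52.997313564598855 -10.496361079704544
[[332.14945161 225.04568142]
 [328.54612427 129.82742487]
 [363.90130787 172.27035348]]
```

View pics/ov.png

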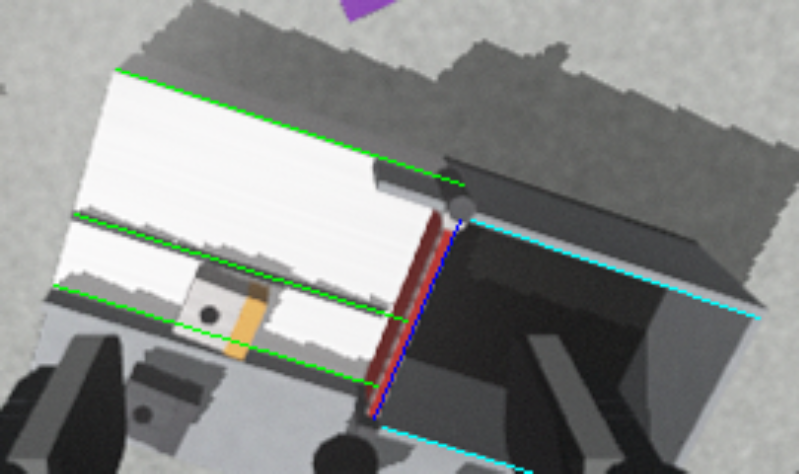

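Overlay agrees to about 2 mm: the cutter spans x -82 to -52 in the lane, and the doorway line is on the flap. Before lowering I need the real fingertip height at this opening, so I'm zooming in on the fingers.

```bash
python3 - <<'E'
import cv2
a=cv2.imread('pics/w1.png')[190:350,150:300];b=cv2.imread('pics/w1.png')[190:350,350:500]
g=cv2.hconcat([a,b]);g=cv2.convertScaleAbs(cv2.resize(g,None,fx=2.6,fy=2.6,interpolation=2),alpha=2.2,beta=20);cv2.imwrite('pics/f.png',g)
E
```

```text
(no output)
```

View pics/f.png

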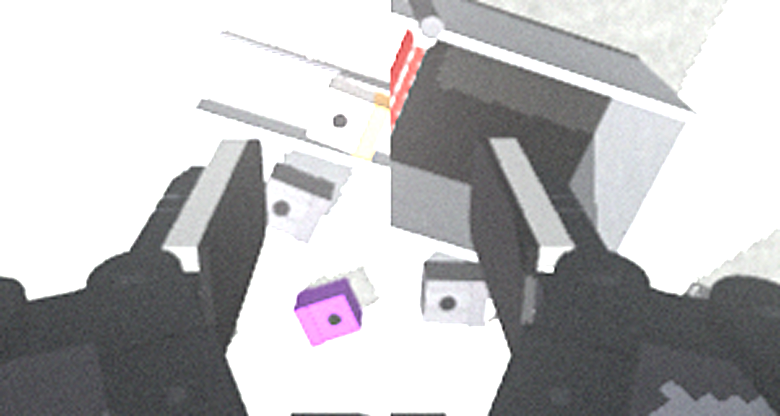

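Picture shows the pads' tips at about rows 244, suggesting they sit well behind the TCP when open. So I'll go behind the cutter and feel for the deck or rib with short steps.

```bash
cat >> h.py <<'E'
b=np.load('b.npy') if __import__('os').path.exists('b.npy') else None
PHI=25.;YAW=PHI+np.degrees(b[2])
OFF=np.array([24.35,23.5])
def tcp(px,py,z): return B([(px+OFF[0],py+OFF[1],z)],b)[0]
E
python3 - <<'E'
from h import *
goto(tcp(-90,-29,110),[180,0,YAW])
o=get_obs();im=get_image('wrist');im2=get_image('side');print(o['t'],o['tcp_pos'],o['ee_rot'],o['grip_width'],o['wrist_force'])
np.savez('w2.npz',im=im,p=o['tcp_pos'],r=o['ee_rot']);cv2.imwrite('pics/w2.png',im[:,:,::-1])
cv2.imwrite('pics/s2.png',cv2.resize(im2[120:240,230:410,::-1],None,fx=4,fy=4,interpolation=2))
E
```

```text
3.5417 [515.47034484 -89.75433093 110.2449022 ] [-1.79959349e+02 -1.85008216e-02  3.06826857e+01] 64.15910334522869 [ 0.70205017 -0.3446909   1.2603883 ]
```

View pics/w2.png

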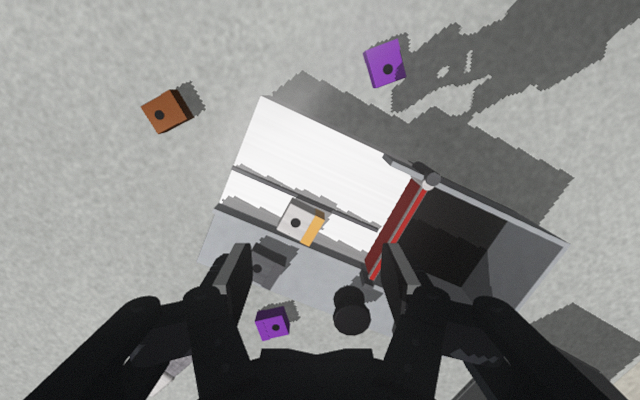

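View pics/s2.png

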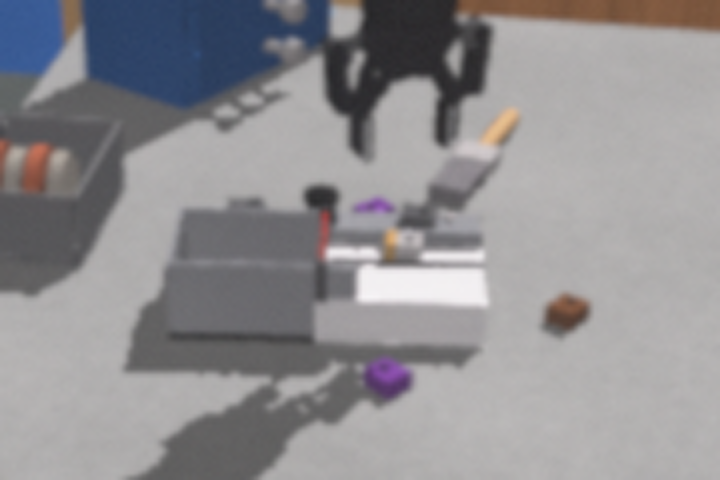

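```bash
python3 - <<'E'
from h import *
w=np.load('w2.npz');Cs=cam('side');Cw=cam('wrist',{'tcp_pos':w['p'],'ee_rot':w['r']})
R=Ro.from_euler('xyz',w['r'],degrees=True).as_matrix()
print('tcp',proj(w['p'],Cs))
for z in (0,-10,-20,-40):
    for x in (-39,39):
        X=w['p']+R@[x,0,z];print(x,z,proj(X,Cs)[0].round(1))
for z in (0,-10,-20,-40):
  for y in (-11,11): print(z,y,[proj(w['p']+R@[x,y,z],Cw)[0].round(0) for x in (-32,32)])
E
```

```text
tcp [[330.37315485 168.23262059]]
-39 0 [341.1 166.3]
39 0 [319.5 170.2]
-39 -10 [341.2 163.6]
39 -10 [319.5 167.4]
-39 -20 [341.4 160.9]
39 -20 [319.6 164.7]
-39 -40 [341.7 155.3]
39 -40 [319.7 159.1]
0 -11 [array([262., 211.]), array([369., 211.])]
0 11 [array([264., 244.]), array([367., 244.])]
-10 -11 [array([259., 217.]), array([371., 217.])]
-10 11 [array([261., 252.]), array([369., 252.])]
-20 -11 [array([256., 224.]), array([375., 224.])]
-20 11 [array([258., 261.]), array([372., 261.])]
-40 -11 [array([248., 241.]), array([382., 241.])]
-40 11 [array([251., 281.]), array([379., 281.])]
```

```bash
python3 - <<'E'
from h import *
x,y,_=tcp(-90,-29,0)
f0=get_obs()['wrist_force']
move_l([x,y,72],speed=100)
z=72
while z>44:
    z-=4; move_l([x,y,z],speed=60)
    o=get_obs();df=o['wrist_force']-f0
    print(round(o['t'],2),z,o['tcp_pos'].round(1),df.round(1))
    if abs(df[2])>4 or np.hypot(*df[:2])>5: break
o=get_obs();im=get_image('wrist');np.savez('w3.npz',im=im,p=o['tcp_pos'],r=o['ee_rot']);cv2.imwrite('pics/w3.png',im[:,:,::-1])
im2=get_image('side');cv2.imwrite('pics/s3.png',cv2.resize(im2[120:240,230:410,::-1],None,fx=4,fy=4,interpolation=2))
E
```

```text
4.42 68 [515.6 -90.   68.3] [ 0.5 -0.2 -1.7]
4.67 64 [515.  -89.9  63.7] [-1.   0.  -1.7]
4.92 60 [514.9 -89.8  59.6] [-0.  -1.2 -0.6]
5.17 56 [514.9 -89.8  55.6] [ 0.1  0.2 -1.1]
5.42 52 [515.  -89.8  51.6] [-0.6  0.1 -1.4]
5.67 48 [515.  -89.8  47.6] [-0.5 -1.4 -1.4]
5.92 44 [514.9 -89.8  43.6] [ 0.2 -0.1 -0.2]
```

View pics/w3.png

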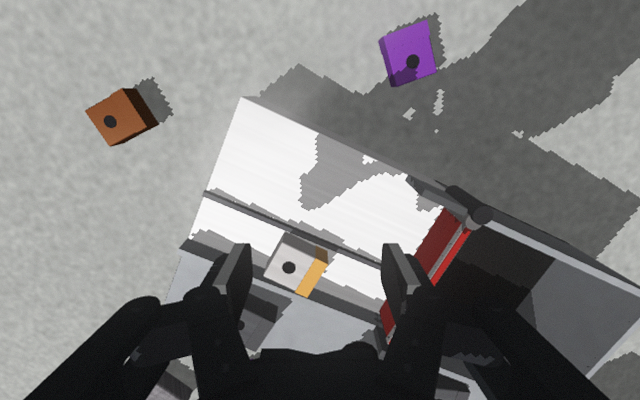

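View pics/s3.png

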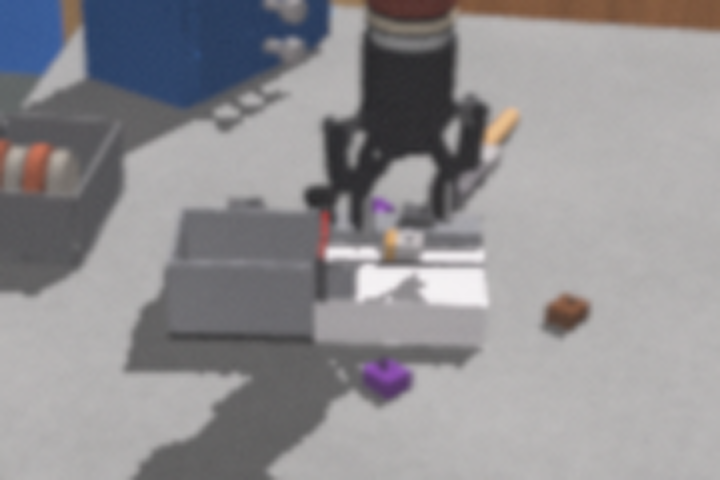

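The wrist and side views agree that the real fingertips are about 40 mm behind the reported TCP, and there was no contact at TCP z 44. I'll go to TCP z 22 (tips around z 62) and check the position over the cutter.

```bash
python3 - <<'E'
from h import *
x,y,_=tcp(-90,-29,0)
f0=get_obs()['wrist_force']
z=44
while z>24:
    z-=5; move_l([x,y,z],speed=80)
    o=get_obs();df=o['wrist_force']-f0
    print(round(o['t'],2),z,o['tcp_pos'].round(1),df.round(1))
    if abs(df[2])>4 or np.hypot(*df[:2])>5: break
o=get_obs();im=get_image('wrist');np.savez('w4.npz',im=im,p=o['tcp_pos'],r=o['ee_rot']);cv2.imwrite('pics/w4.png',cv2.convertScaleAbs(cv2.resize(im[180:400,150:500,::-1],None,fx=2.2,fy=2.2,interpolation=2),alpha=1.6,beta=15))
im2=get_image('side');cv2.imwrite('pics/s4.png',cv2.resize(im2[120:240,230:410,::-1],None,fx=4,fy=4,interpolation=2))
C=cam('wrist',o);R=Ro.from_euler('xyz',o['ee_rot'],degrees=True).as_matrix();c,s=np.cos(b[2]),np.sin(b[2])
for q in [(245,244),(388,244)]:
    X=ray(q,o['tcp_pos'][2]+40,C)-[b[0],b[1],0];print(c*X[0]+s*X[1],-s*X[0]+c*X[1])
E
```

```text
6.28 39 [514.8 -89.7  38.5] [ 0.2  1.2 -0.4]
6.53 34 [514.8 -89.7  33.5] [ 1.2  0.9 -0.8]
6.78 29 [514.8 -89.8  28.5] [ 1.2  0.9 -0.1]
7.03 24 [514.9 -89.8  23.5] [-0.   0.6 -0.5]
-100.51465375984807 -10.906203956014808
-38.39272627474815 18.10544699479981
```

View pics/w4.png

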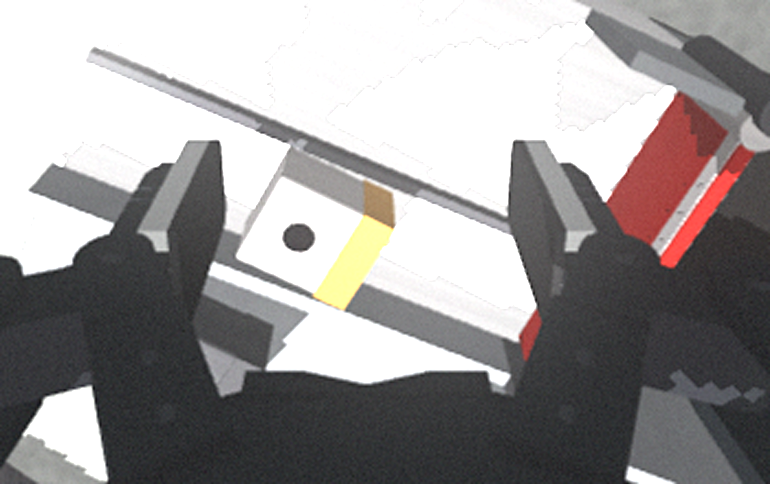

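View pics/s4.png

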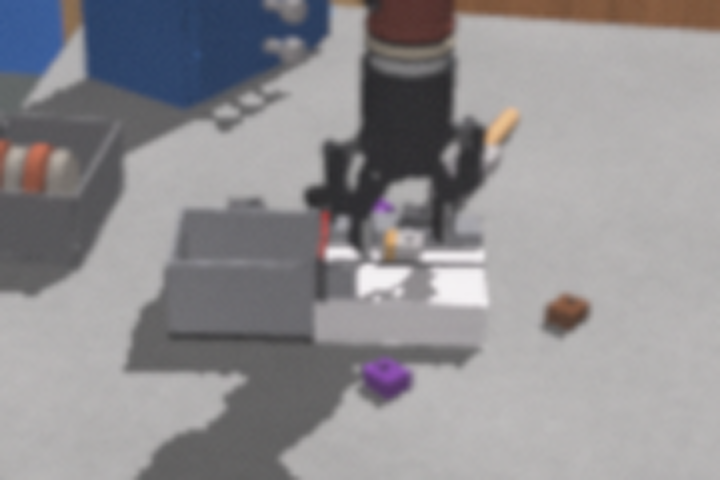

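Pad tips are seen at box (-100,-11) and (-38,18), as predicted (-99,-9). Pusher is behind the cutter and the other finger is short of the flap. Probing down to touch the rib.

```bash
python3 - <<'E'
from h import *
x,y,_=tcp(-90,-29,0)
f0=get_obs()['wrist_force']
z=24
while z>-2:
    z-=3 if z>14 else 1.5; move_l([x,y,z],speed=40)
    o=get_obs();df=o['wrist_force']-f0
    print(round(o['t'],2),z,o['tcp_pos'].round(1),df.round(1))
    if abs(df[2])>4 or np.hypot(*df[:2])>6: break
o=get_obs();im=get_image('wrist');cv2.imwrite('pics/w5.png',cv2.convertScaleAbs(cv2.resize(im[180:400,150:500,::-1],None,fx=2.2,fy=2.2,interpolation=2),alpha=1.6,beta=15))
im2=get_image('side');cv2.imwrite('pics/s5.png',cv2.resize(im2[120:240,230:410,::-1],None,fx=4,fy=4,interpolation=2))
E
```

```text
7.38 21 [515.  -89.9  20.8] [1.3 0.8 0.3]
7.62 18 [515.  -89.8  17.7] [ 1.6 -0.3  0.2]
7.88 15 [515.  -89.8  14.7] [ 0.4 -0.4  0.3]
8.12 12 [515.  -89.8  11.7] [ 1.3 -0.9 -0.3]
8.38 10.5 [515.2 -89.9  10.4] [ 1.  -0.6  0.4]
8.62 9.0 [515.2 -89.9   8.9] [ 1.7  0.1 -0.2]
8.88 7.5 [515.2 -89.9   7.4] [ 0.9 -1.1 -0.6]
9.12 6.0 [515.6 -90.    6.4] [-0.5 -1.1  3.3]
9.38 4.5 [515.8 -90.1   6. ] [-1.2  0.2  9.7]
```

View pics/w5.png

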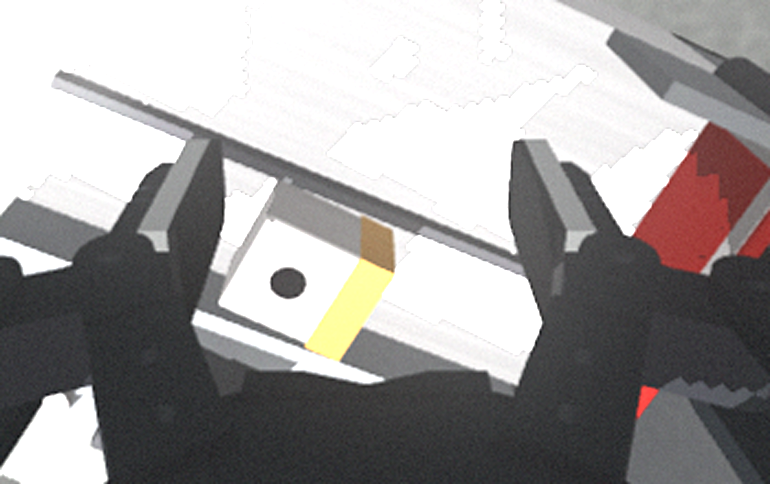

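View pics/s5.png

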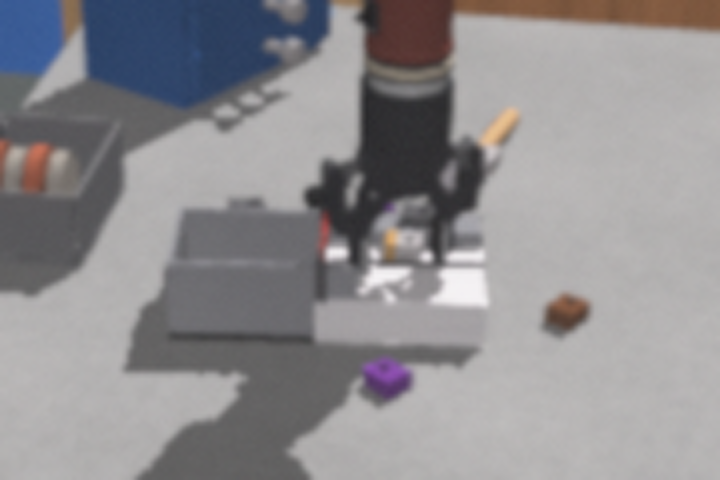

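Contact with the rib at TCP z 6.4, so tip = TCP + 40. I'll raise to tip z ≈ 49 and push to half-way, where the flap should open with the cutter still outside.

```bash
python3 - <<'E'
from h import *
Z=9.5
move_l(tcp(-90,-29,Z),speed=40)
f0=get_obs()['wrist_force']
for px in (-75,-60,-48,-38):
    move_l(tcp(px,-29,Z),speed=50)
    o=get_obs();print(px,round(o['t'],2),o['tcp_pos'].round(1),(o['wrist_force']-f0).round(1))
    if np.linalg.norm(o['wrist_force']-f0)>12: break
im=get_image('wrist');cv2.imwrite('pics/w6.png',cv2.convertScaleAbs(cv2.resize(im[180:400,150:500,::-1],None,fx=2.2,fy=2.2,interpolation=2),alpha=1.6,beta=15))
im2=get_image('side');cv2.imwrite('pics/s6.png',cv2.resize(im2[120:240,230:410,::-1],None,fx=4,fy=4,interpolation=2))
E
```

```text
-75 10.2 [530.6 -88.4   9.4] [0.6 0.  0.3]
-60 10.65 [544.9 -86.6   9.1] [-2.5  0.5  0.2]
-48 11.04 [555.6 -85.6   8.8] [-4.8  0.6  0.5]
-38 11.39 [566.6 -85.1   9.1] [-3.5 -2.1 -1.8]
```

View pics/w6.png

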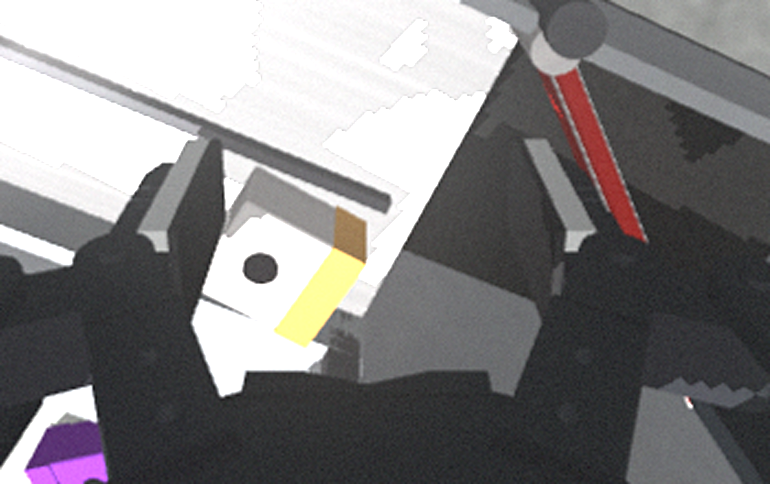

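View pics/s6.png

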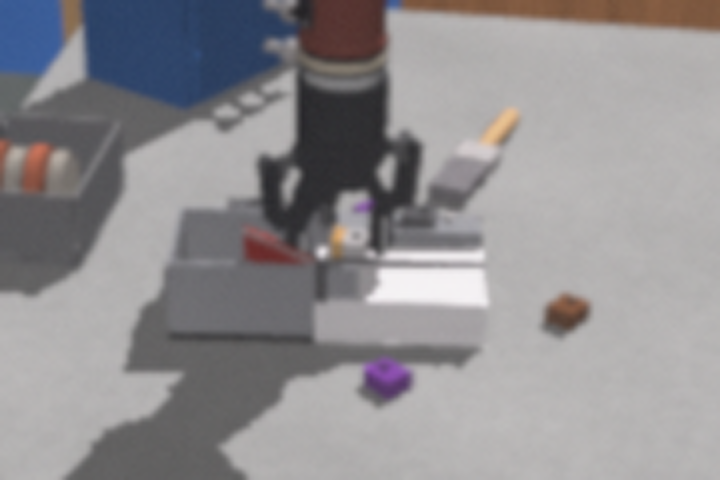

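The flap is held open by about 45° on the outer finger, and the cutter (tip at about (350,260)) sits just short of the deck edge with the flap well clear. Continuing through the doorway.

```bash
python3 - <<'E'
from h import *
Z=9.5
f0=get_obs()['wrist_force']
for px in (-28,-20,-13,-6,2):
    move_l(tcp(px,-29,Z),speed=50)
    o=get_obs();print(px,round(o['t'],2),o['tcp_pos'].round(1),(o['wrist_force']-f0).round(1))
    if np.linalg.norm(o['wrist_force']-f0)>20: break
im=get_image('wrist');cv2.imwrite('pics/w7.png',cv2.convertScaleAbs(cv2.resize(im[180:400,150:500,::-1],None,fx=2.2,fy=2.2,interpolation=2),alpha=1.6,beta=15))
im2=get_image('side');cv2.imwrite('pics/s7.png',cv2.resize(im2[120:240,230:410,::-1],None,fx=4,fy=4,interpolation=2))
E
```

```text
-28 11.84 [577.9 -84.1   9.8] [ 1.9 -0.1  1.2]
-20 12.15 [585.9 -83.1   9.9] [ 1.6 -0.3  2.5]
-13 12.44 [592.7 -82.3   9.9] [1.9 1.  2.8]
-6 12.73 [599.9 -81.6   9.8] [ 3.3 -0.4  3.4]
2 13.04 [608.1 -80.8   9.8] [ 3.6 -0.5  2.5]
```

View pics/w7.png

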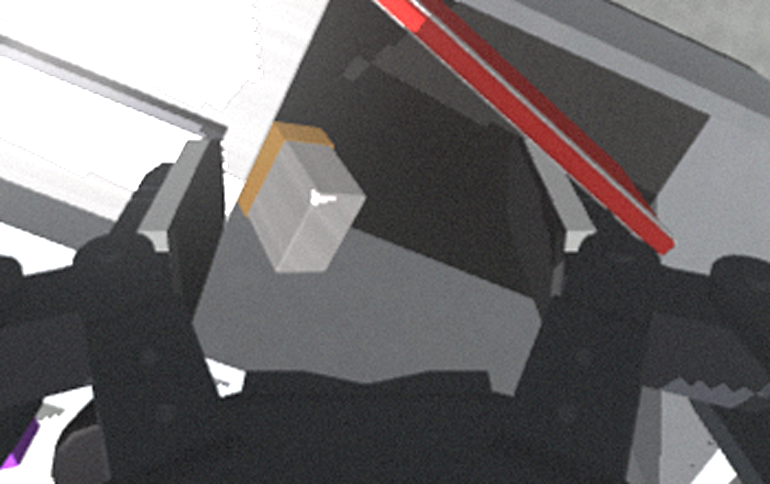

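View pics/s7.png

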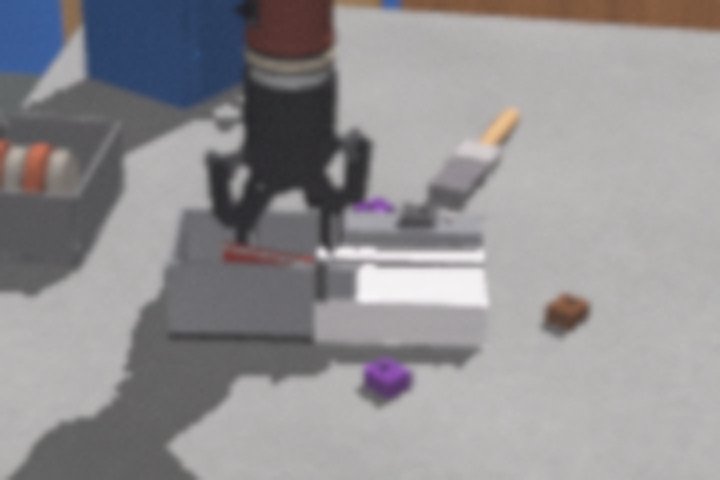

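The cutter is off the deck, tumbling in the tray beside the step (300,200). I'll let it settle and look again before backing out.

```bash
python3 - <<'E'
from h import *
wait(0.4)
im=get_image('wrist');cv2.imwrite('pics/w8.png',cv2.convertScaleAbs(cv2.resize(im[180:400,150:500,::-1],None,fx=2.2,fy=2.2,interpolation=2),alpha=1.6,beta=15))
o=get_obs();np.savez('w8.npz',im=im,p=o['tcp_pos'],r=o['ee_rot'])
E
```

```text
(no output)
```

View pics/w8.png

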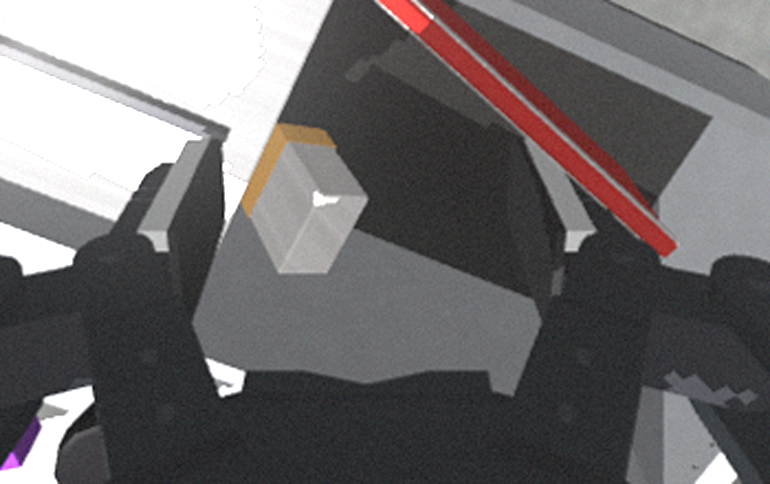

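```bash
python3 - <<'E'
from h import *
w=np.load('w8.npz');im=w['im'][:,:,::-1]
g=cv2.convertScaleAbs(cv2.resize(im[225:320,235:330],None,fx=6,fy=6,interpolation=2),alpha=1.5,beta=10)
cv2.imwrite('pics/w8z.png',g)
C=cam('wrist',{'tcp_pos':w['p'],'ee_rot':w['r']})
f=lambda X:((proj(B(X,b),C)-[235,225])*6).round().tolist()
print('step edge z42',f([(5,-45,42),(5,-10,42)]),'foot z6',f([(5,-45,6),(5,-10,6)]))
E
```

```text
step edge z42 [[77.0, 435.0], [227.0, 117.0]] foot z6 [[146.0, 227.0], [273.0, -45.0]]
```

View pics/w8z.png

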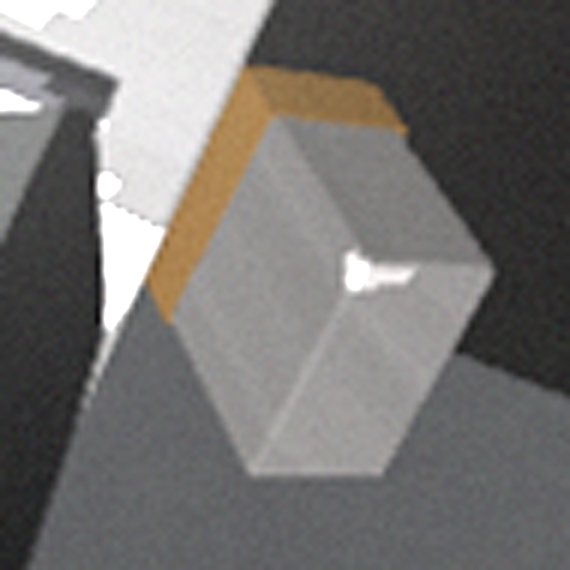

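```bash
python3 - <<'E'
from h import *
from scipy.optimize import least_squares
w=np.load('w8.npz');C=cam('wrist',{'tcp_pos':w['p'],'ee_rot':w['r']})
q=np.array([(345,275),(250,473),(383,473),(492,270),(275,115),(172,320),(405,130)])/6+[235,225]
best=[]
for face in (-1,1):
 for k in range(60):
  def pts(l): 
    # cutter frame x nose, left face z=face*8
    s=1
    x=15-l
    return lambda sy:np.array([(-15,sy*13,face*8),(-15,-sy*13,face*8),(-15,-sy*13,-face*8),(-15,sy*13,-face*8),(x,sy*13,face*8),(x,-sy*13,face*8),(x,sy*13,-face*8)])
  for sy in (1,-1):
   f=lambda p:(proj(B(Ro.from_rotvec(p[:3]).apply(pts(p[6])(sy))+p[3:6],b),C)-q).ravel()
   r0=Ro.random(random_state=k).as_rotvec()
   r=least_squares(f,[*r0,20,-29,25,7],loss='linear',bounds=([-9]*3+[-50,-90,-30,4],[9]*3+[120,60,80,11]))
   best.append((r.cost,face,sy,r.x))
best.sort(key=lambda t:t[0])
for c,fa,sy,x in best[:8]:
    M=Ro.from_rotvec(x[:3]);P=np.array([(a*15,e*13,g*8) for a in(-1,1) for e in(-1,1) for g in(-1,1)]);Q=M.apply(P)+x[3:6]
    print(round(c,2),fa,sy,'c',x[3:6].round(1),'l',x[6].round(1),'nose',M.apply([1,0,0]).round(2),'z',M.apply([0,0,1]).round(2),'zr',Q[:,2].min().round(1),Q[:,2].max().round(1),'xr',Q[:,0].min().round(1),Q[:,0].max().round(1))
E
```

```text
2.8 -1 1 c [ 21.  -34.   18.9] l 8.8 nose [-0.49  0.06 -0.87] z [ 0.87  0.04 -0.49] zr 1.1 36.8 xr 6.5 35.5
2.8 -1 1 c [ 21.  -34.   18.9] l 8.8 nose [-0.49  0.06 -0.87] z [ 0.87  0.04 -0.49] zr 1.1 36.8 xr 6.5 35.5
2.8 1 -1 c [ 21.  -34.   18.9] l 8.8 nose [-0.49  0.06 -0.87] z [-0.87 -0.04  0.49] zr 1.1 36.8 xr 6.5 35.5
2.8 1 -1 c [ 21.  -34.   18.9] l 8.8 nose [-0.49  0.06 -0.87] z [-0.87 -0.04  0.49] zr 1.1 36.8 xr 6.5 35.5
2.8 -1 1 c [ 21.  -34.   18.9] l 8.8 nose [-0.49  0.06 -0.87] z [ 0.87  0.04 -0.49] zr 1.1 36.8 xr 6.5 35.5
2.8 1 -1 c [ 21.  -34.   18.9] l 8.8 nose [-0.49  0.06 -0.87] z [-0.87 -0.04  0.49] zr 1.1 36.8 xr 6.5 35.5
2.8 1 -1 c [ 21.  -34.   18.9] l 8.8 nose [-0.49  0.06 -0.87] z [-0.87 -0.04  0.49] zr 1.1 36.8 xr 6.5 35.5
2.8 1 -1 c [ 21.  -34.   18.9] l 8.8 nose [-0.49  0.06 -0.87] z [-0.87 -0.04  0.49] zr 1.1 36.8 xr 6.5 35.5
```

The fit puts the cutter at about (21,-34,19-21), standing on its nose on the floor with its top at z ≈ 37, below the flap's lower edge (45). Backing out the way I came, letting the flap follow the finger.

```bash
python3 - <<'E'
from h import *
f0=get_obs()['wrist_force']
move_l(tcp(-45,-29,9.5),speed=60);o=get_obs();print(o['t'],o['wrist_force']-f0)
move_l(tcp(-98,-29,9.5),speed=70);o=get_obs();print(o['t'],o['wrist_force']-f0)
move_l(tcp(-98,-29,100),speed=120)
move_l(tcp(-45,5,240),speed=200)
o=get_obs();im=get_image('wrist');np.savez('w9.npz',im=im,p=o['tcp_pos'],r=o['ee_rot']);print(o['t'])
cv2.imwrite('pics/w9.png',im[:,:,::-1])
im2=get_image('side');cv2.imwrite('pics/s9.png',cv2.resize(im2[120:240,230:410,::-1],None,fx=4,fy=4,interpolation=2))
im3=get_image('top');cv2.imwrite('pics/t9.png',cv2.resize(im3[110:240,290:420,::-1],None,fx=4.5,fy=4.5,interpolation=2))
E
```

```text
14.525 [-4.71430435  1.10103185  0.44815428]
15.4333 [-0.58435159  3.15493894  0.85690787]
17.25
```

View pics/w9.png

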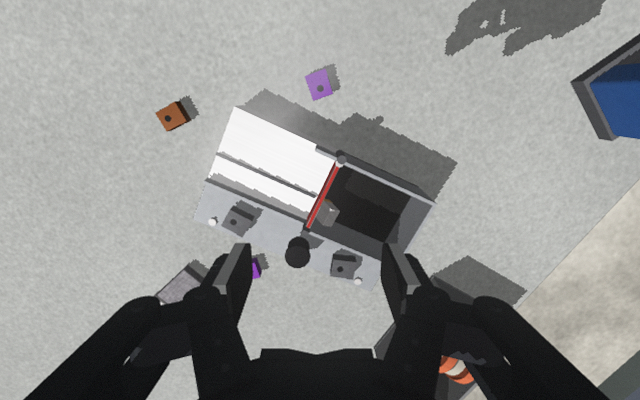

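View pics/t9.png

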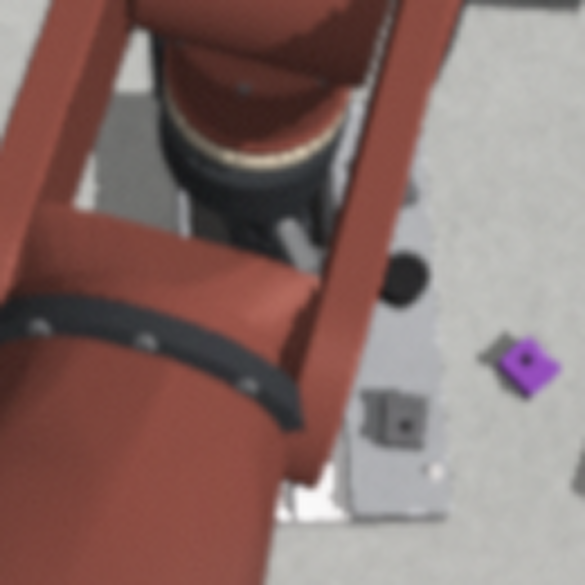

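View pics/s9.png

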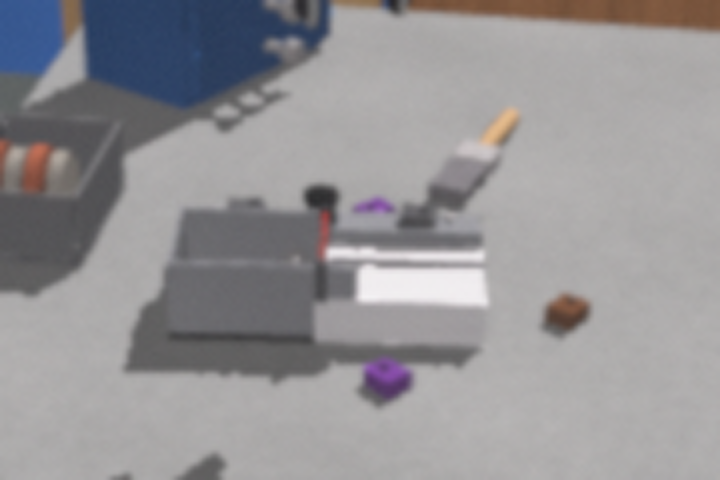

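The flap appears shut (line (340,155)–(310,230)), the cutter is in the tray by the step at (327,212), and the bystanders have not moved. One closer look from over the tray to check the cutter's stance and the flap.

```bash
python3 - <<'E'
from h import *
move_l(B([(40,40,190)],b)[0],speed=200);wait(0.3)
o=get_obs();im=get_image('wrist');np.savez('w10.npz',im=im,p=o['tcp_pos'],r=o['ee_rot']);print(o['t'])
C=cam('wrist',o)
f=lambda X:proj(B(X,b),C).round().tolist()
print(f([(0,45,75),(0,-41,75),(21,-34,36)]))
c=proj(B([(21,-15,40)],b),C)[0].round().astype(int);print(c)
x0,y0=max(c[0]-75,0),max(c[1]-55,0);print(x0,y0)
cv2.imwrite('pics/w10.png',cv2.convertScaleAbs(cv2.resize(im[y0:y0+120,x0:x0+160,::-1],None,fx=4.8,fy=4.8,interpolation=2),alpha=1.5,beta=10))
E
```

```text
18.25
[[279.0, 156.0], [247.0, 231.0], [273.0, 219.0]]
[279 206]
204 151
```

View pics/w10.png

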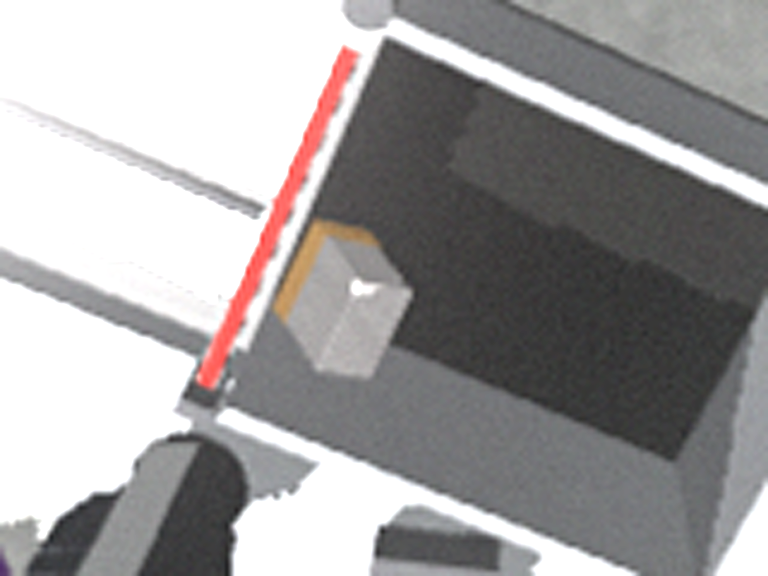

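```bash
python3 - <<'E'
from h import *
im=get_image('wrist');w=np.load('w10.npz')
d=np.abs(im.astype(int)-w['im'].astype(int))[170:240,250:300];print(d.mean(),d.max(),get_obs()['t'])
print(sign_off())
E
```

```text
2.648285714285714 51 18.35
the job is handed in; nothing more can be done
None
```

The cutter is in the tray, the flap is shut behind it, and I handed the job in at 18.4 s. No verdict came back.

- **What I did:** One finger opened the flap to about 45° while the cutter was still outside, then held it clear. The other finger pushed the cutter along its lane and over the edge. I then backed out the same way, so the flap followed the finger shut.
- **Last checks:**
  - The last wrist view shows the flap parallel to the doorway.
  - Bystanders in view (dull blocks, loupe, brush) looked unmoved. I did not re-check the wrench, flange or oil bottle, but the arm did not work near them.
  - Wrist forces stayed under about 10 N.
- **Cutter's position:** It is not lying flat. It rests nose-down and tilted about 30° near the step, with its centre at about x 21, y -34 mm and z 19–23 mm (limit 30). Its top is at or below z 40, under the flap's lower edge at 45. It looked unchanged over about 5 s.
- **What disagreed:** The real fingertips, with the gripper opened to 64 mm, sit about 40 mm behind the reported TCP. The pictures showed it and touching the rib confirmed it, so I worked from the touched height.
- **Not measured directly:** I had no readout of the flap angle or of the contact forces between the parts. I judged both way-steps, and that the flap and cutter never pressed on each other, from the pictures and geometry.

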